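# Set the stirrer four clicks up and start it

## Robot

A 7-joint arm with a two-finger parallel gripper is mounted at the origin on the work surface. World frame = base frame: x ahead of the robot, y to its left, z up, the work surface at z = 0. Lengths are in m, angles in rad, forces in N, time in s.
With the tool pointing down it reaches from about 0.4 to 0.85 m from the base axis. Payload 10.4 kg.
Tool frame: the origin (TCP) lies where the fingers leave the gripper's body, on its centre line; the fingertips stand 70 mm ahead of it and the grasp point (between the pads) lies r.grip_depth ahead of it (r.grip_depth is the distance from the TCP to the grasp point, in m); z points along the fingers, y is the direction in which the jaws open and shut (so a half turn about z gives the same grasp; the last joint's range is limited). The gripper opens to 87 mm and grips with 3 to 60 N. Pads are 19 mm wide; open, the fingers measure 117 mm over their backs; the gripper's body (75 mm by 190 mm) begins 51 mm behind the grasp point.
Start: joints at [-1.353, 0.332, -0.065, 1.46, 0.022, 1.35, -0.088], TCP at [0.149, 0.607, 0.292] pointing down, gripper open.
Joint ranges: [-2.6, 2.6], [-0.5, 2.12], [-1.47, 1.34], [0.16, 2.42], [-1.27, 4.41], [0.06, 2.06], [-2.6, 2.6]. Speed limits (rad/s): [2.22, 2.22, 2.79, 2.79, 3.14, 3.14, 3.14].

## Interface

Orientations are given as a unit quaternion [x, y, z, w].
In Python, from bench import monitor, viewer, workorder, nets, r gives the robot as it stands.
- The arm moves only by the tool drive_tool, never from a script. Its argument "plan" is a list of rows, each an object of numbers: "rx", "ry", "rz": the turn, a rotation vector about the tool's x, y, z in units of 360 degrees (1.0 is 360 degrees); "x", "y", "z": the shift along the tool's x, y, z in units of 1000 mm (1.0 is 1000 mm); "fingers": the opening, from 0 (shut) to 1 (fully open). In form: [{"rx": .., "ry": .., "rz": .., "x": .., "y": .., "z": .., "fingers": ..}, ...]. A call has 1 to 12 rows; each row is the pose to reach, as a shift and turn from the pose commanded when the call began, along the tool's axes at that moment, turning the shorter way round; what a row does not reach only later rows make up. A row lasts 1/8 s, in which the tool goes at most 62.5 mm and 10.7 degrees, less where a joint would pass 70% of its speed; a pose out of reach is approached as far as the arm can. A call with a number of a shift or a turn outside -1 to 1 is refused whole. A call with a gripper value outside its range is refused whole. The fingers move at their own pace and stop on an object; "squeeze" is the grip in N (left out, the last holds). Time passes only in rows, so rows that repeat a pose let the fingers close. It gives the time, the measured TCP pose, the force and the opening at its end, in the units of the state.
- monitor.read_state(): the state, without advancing time (a new reading comes with each control period).
- viewer.camera(name): name is "side" or "top" or "wrist"; returns a dict with "color" (384x512x3 uint8, red, green, blue), "depth" (384x512 float32, m along the optical axis (not along the pixel's ray), 0 where there is no reading), "camera_matrix" (3x3 intrinsics, pixels), "xyz" and "rotation" of the camera in the world. Camera axes: x right, y down, z forward; pixel columns grow to the right and rows downward; lengths in m; the calibration is good to about 2 mm. A picture is of the moment at which its call begins.
- workorder.close_job(): hands the job in, once; it reports no verdict.
Trained networks look in the newest picture that a camera, given by its name, has taken for a name from the list of things; names that differ only in an ending like _2 or _b are one class to them, and where a whole thing is asked for, a point or a joint stands for the part that bears it (a point fixed in the world has none). Each returns a list of dicts, best first, with "confidence" (0 to 1); they miss things now and then, are a little off and sometimes report something else, mostly with a low value. They report only what shows in the picture. A call takes as long as a camera call.
- nets.find_in(label, camera): "centre" ([x, y, z] in m, in world coordinates, good to about 4 mm: the middle of the surface that is visible of it).
- nets.regions_of(label, camera): "region" (384x512 bool, what is visible of it).
The state is a dict: "time": time; "joint_positions": joint angles; "joint_vel": joint speeds; "joint_torque": joint torques, N m; "ee_pos": TCP position; "eef_rot": TCP orientation; "ft_force": force on the tool from outside, world axes, zero at the start; "torque": the same for the moment, N m; "width": finger opening in m.
Only numpy, scipy, OpenCV 4.12 (cv2) and the standard library are available. Lean on these libraries where they do the work, as an engineer would, in place of code of your own. Each camera call takes 0.05 s, during which the arm holds its last target.

## Task

On the stirrer with the blue dial, push the dial's bar round from one side with the fingertips, without pinching it, clockwise seen from above by exactly four clicks: never back and never past the fourth click. Then press that stirrer's green button fully in and let it go. Leave the other stirrer and all the glassware and things around as they are.

Things in the scene. Friction and masses are not known exactly. Their poses are not given: they have to be found in the camera images.
- blue_dial_bar (a point): On the vertical axis of the blue dial, half-way up its bar. Black disc, 30 mm radius, its top 11 mm below this point, with a straight blue bar across it: 64 long, 12 wide, reaching 11 mm below and above this point. The x axis here lies along the bar and turns with it, z up; a white line marks the -x half. The stirrer's flat top is 26 mm below.
- blue_dial (a joint): Turn of the blue dial, rad: 0 at the start (in a click), growing clockwise seen from above. 16 clicks a turn, 0.3927 rad apart, no end stop. It takes up to about 0.1 N m (some 4 N near the bar's end), most a quarter click past a stop; once half-way to the next stop it snaps on to it, ahead of a slow finger, and stays there.
- blue_button_top (a point): Centre of the top of the green button of the stirrer with the blue dial: 13 mm radius, pressed straight down, travel 6 mm, fully in at about 4 N, springs back when let go; no click.
- blue_button (a joint): Travel of that button in m: 0 out, 0.006 fully in
- blue_stirrer: The stirrer to be set, with the blue dial; fixed white box 200 (x) x 170 (y) x 60 mm high, origin under its centre, x from its front (control) side to its back, z up. Dial on top at x -60, y +30 mm, green button at x -60, y -55 mm; behind them a white round plate (65 mm radius, top at z 66 mm) carries a loose dish.
- orange_stirrer: The other stirrer, with an orange dial, to be left alone; fixed white box 200 (x) x 170 (y) x 60 mm high, origin under its centre, x from its front (control) side to its back, z up. Dial on top at x -60, y +30 mm, green button at x -60, y -55 mm; behind them a white round plate (65 mm radius, top at z 66 mm) carries a loose dish.
- orange_dial (a joint): Turn of the orange dial in rad, 0 at the start; leave alone
- orange_button (a joint): Travel of the other stirrer's green button in m; leave alone
- blue_dish: Loose low glass dish, 45 mm rim radius, 40 mm high, on the plate of the stirrer with the blue dial; origin under its centre
- orange_dish: Loose glass dish of the same size on the other stirrer's plate; origin under its centre
- beaker: Loose glass beaker, 33 mm radius, 85 mm high, on the robot's left; origin under its centre
- amber_bottle: Loose amber bottle, 33 mm radius, 150 mm high, beyond the stirrers; origin under its centre
- sample_jar: Loose white jar with a red lid, 28 mm radius, 70 mm high, beyond the stirrers; origin under its centre
- vial_rack: Loose blue vial rack, 60 x 140 mm, 82 mm high with its vials, on the robot's right; origin under its centre
- spatula: Loose spatula 180 mm long lying flat on the bench, on the robot's left

How it is judged:
By the outcome, as a careful person would: the job done as asked, in the order asked, and still so for the second after the job is handed in, with the robot touching nothing.
It also fails if it takes over 48 s, if anything falls off the work surface, if the arm or the gripper's body presses on something with over 40 N, if the wrist force passes 120 N, or if a joint passes its speed limit or range.

## Working session

There is one attempt and no reset: what is moved stays moved. The work goes in short steps, Python scripts to look and compute and a tool call to move; the robot and the scene stay as the last step left them, time stands still between calls to the robot, and variables do not carry over. Pictures are saved under pics/ and viewed, and the job is handed in when it is done.

Besides the shell and the picture viewer there is one more tool, called after "Emit:" as name(argument=value, ...) on one line, values as JSON. drive_tool: Moves the arm, as the interface text tells. Its arguments: {"type":"object","properties":{"plan":{"type":"array","items":{"type":"object","properties":{"rx":{"type":"number","minimum":-1,"maximum":1},"ry":{"type":"number","minimum":-1,"maximum":1},"rz":{"type":"number","minimum":-1,"maximum":1},"x":{"type":"number","minimum":-1,"maximum":1},"y":{"type":"number","minimum":-1,"maximum":1},"z":{"type":"number","minimum":-1,"maximum":1},"fingers":{"type":"number"}}}},"squeeze":{"type":"number"}},"required":["plan"]}

```bash
mkdir -p pics; ls
python3 - <<'E'
from bench import monitor, viewer, workorder, nets, r
import cv2,numpy as np,pickle
print(monitor.read_state()); print(r.grip_depth)
for n in ["top","side","wrist"]:
    c=viewer.camera(n); cv2.imwrite(f"pics/{n}0.png",c["color"][:,:,::-1]); pickle.dump(c,open(f"pics/{n}0.pkl","wb"))
    print(n,c["camera_matrix"].tolist(),c["xyz"],c["rotation"])
    if n!="wrist":
        for l in ["blue_dial_bar","blue_button_top","blue_stirrer","orange_stirrer"]:
            print(l,[(d["centre"],d["confidence"]) for d in nets.find_in(l,n)])
print(monitor.read_state()["time"])
E
```

```text
pics
{'time': 0.0, 'joint_positions': array([-1.35258915,  0.33287054, -0.06472635,  1.46095617,  0.02156319,
        1.34986134, -0.08849573]), 'joint_vel': array([ 0.0024074 , -0.00125544,  0.00016562,  0.00042622, -0.00199995,
       -0.00092689, -0.00027331]), 'joint_torque': array([ 7.30803677e-04, -6.23251033e+01,  2.47673539e-02, -3.89901531e+01,
       -6.14797790e-02,  3.99879366e-02,  1.92003822e-04]), 'ee_pos': array([0.14896217, 0.60669457, 0.29144765]), 'eef_rot': array([ 1.20091812e-01,  9.92762542e-01, -6.97010888e-04, -7.43975663e-05]), 'ft_force': array([-0.0783261 , -0.5136781 , -0.23405709]), 'torque': array([ 0.02862844, -0.00064517, -0.0412842 ]), 'width': 0.08697550211891733}
0.051
top [[391.88049245574143, 0.0, 255.92563275367291], [0.0, 391.88049245574143, 196.9320666072012], [0.0, 0.0, 1.0]] [ 0.3346118  -0.00612917  1.4413088 ] [-0.69685243  0.71240571 -0.05288321  0.06386054]
blue_dial_bar [([0.5201, 0.1641, 0.082], 0.8), ([0.388, 0.4036, 0.0061], 0.22)]
blue_button_top [([0.5818, 0.1325, 0.06], 0.55), ([0.54, 0.0826, 0.0785], 0.49), ([0.6582, -0.1345, 0.08
[... 183 characters left out ...]
[351.1212737997061, 0.0, 253.4610743431886], [0.0, 351.1212737997061, 192.02774660483283], [0.0, 0.0, 1.0]] [ 0.19153393 -0.8090743   0.75955358] [ 0.86908305 -0.19953672  0.09936177 -0.44159596]
blue_dial_bar [([0.5206, 0.1574, 0.0719], 0.62), ([0.78, -0.0738, 0.0419], 0.44), ([0.6023, -0.1938, 0.0582], 0.34)]
blue_button_top []
blue_stirrer [([0.5763, 0.0888, 0.0582], 0.8), ([0.5984, -0.1921, 0.0595], 0.47), ([0.563, -0.2166, 0.0846], 0.45)]
orange_stirrer [([0.5996, -0.1911, 0.0586], 0.92)]
wrist [[344.2494173950442, 0.0, 253.05758353252722], [0.0, 344.2494173950442, 195.91217732896993], [0.0, 0.0, 1.0]] [0.07804458 0.62419404 0.38547098] [0.77977059 0.61155785 0.08247024 0.10561005]
0.55
```

Run:
```python
import cv2
t=cv2.imread("pics/top0.png"); cv2.imwrite("pics/top0c.png",cv2.resize(t[50:200,140:360],None,fx=3.6,fy=3.6,interpolation=cv2.INTER_CUBIC))
```

```text
(no output)
```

View pics/top0.png

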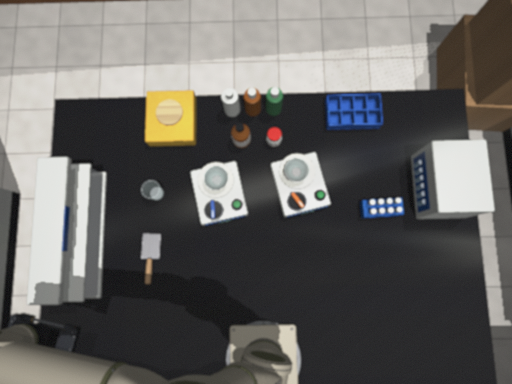

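View pics/top0c.png

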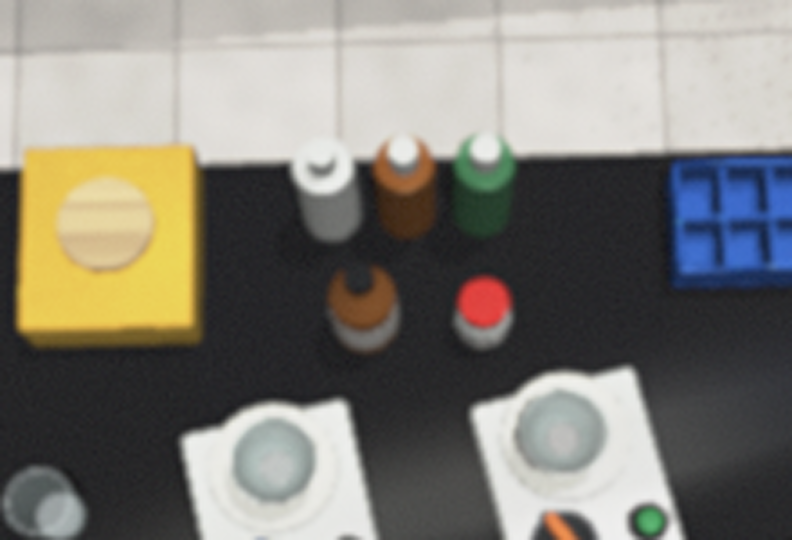

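View pics/side0.png

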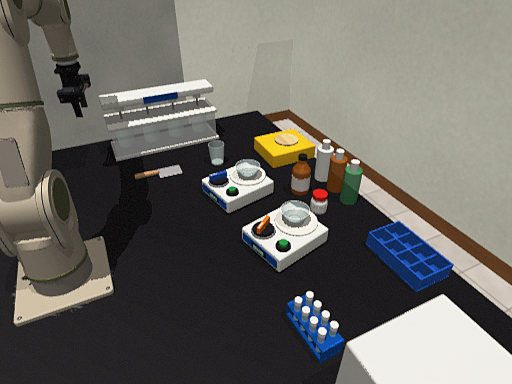

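View pics/wrist0.png

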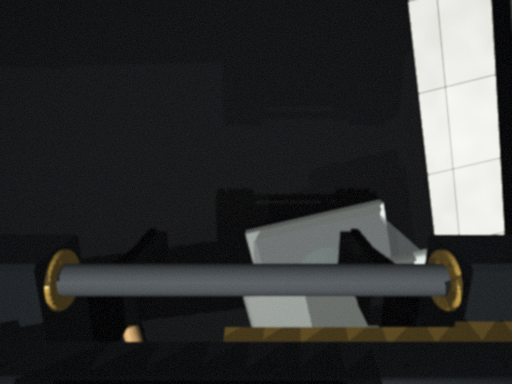

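The top picture shows the blue stirrer at about px (218,192), with its dial at (213,210), the bar nearly vertical and the button at (237,205). The wrist camera doesn't see the stirrers yet. I'll measure from the top and side views first.

```bash
cat > h.py <<'E'
import numpy as np,cv2,pickle
from scipy.spatial.transform import Rotation as R
def Rm(c):
    q=np.array(c["rotation"]); return q if q.shape==(3,3) else R.from_quat(q).as_matrix()
def pts(c,mask):
    v,u=np.nonzero(mask&(c["depth"]>0)); d=c["depth"][v,u]; K=c["camera_matrix"]
    p=np.stack([(u-K[0,2])/K[0,0]*d,(v-K[1,2])/K[1,1]*d,d],1)
    return p@Rm(c).T+c["xyz"]
def ray_at_z(c,u,v,z):
    K=c["camera_matrix"]; d=Rm(c)@np.array([(u-K[0,2])/K[0,0],(v-K[1,2])/K[1,1],1.0])
    t=(z-c["xyz"][2])/d[2]; return c["xyz"]+t*d
def proj(c,p):
    q=(np.asarray(p)-c["xyz"])@Rm(c); K=c["camera_matrix"]
    return np.stack([q[...,0]/q[...,2]*K[0,0]+K[0,2],q[...,1]/q[...,2]*K[1,1]+K[1,2]],-1)
def hsv(c): return cv2.cvtColor(c["color"],cv2.COLOR_RGB2HSV)
def blue(c): h=hsv(c); return (h[...,0]>100)&(h[...,0]<130)&(h[...,1]>130)&(h[...,2]>60)
def green(c): h=hsv(c); return (h[...,0]>50)&(h[...,0]<90)&(h[...,1]>100)&(h[...,2]>40)
E
python3 - <<'E'
from h import *
for n in ["top","side"]:
    c=pickle.load(open(f"pics/{n}0.pkl","rb"))
    print(n,"axes",Rm(c).round(3).tolist())
    for nm,m in (("blue",blue(c)),("green",green(c))):
        k,l,s,ce=cv2.connectedComponentsWithStats(m.astype(np.uint8))
        for i in range(1,k):
            if s[i,4]>8:
                p=pts(c,l==i)
                if len(p): print(nm,ce[i].round(1),s[i,4],p.mean(0).round(4),np.median(p[:,2]).round(4))
c=pickle.load(open("pics/top0.pkl","rb"))
w=(c["color"].min(2)>150); p=None
k,l,s,ce=cv2.connectedComponentsWithStats(w.astype(np.uint8))
for i in range(1,k):
    if s[i,4]>200 :
        print(ce[i],s[i,4],pts(c,l==i).mean(0))
        (cx,cy),wh,a=cv2.minAreaRect(np.argwhere(l==i)[:,::-1].astype(np.float32)); print(cx,cy,wh,a, ray_at_z(c,cx,cy,.06))
E
```

```text
top axes [[-0.021, -0.986, 0.165], [-1.0, 0.023, 0.014], [-0.017, -0.164, -0.986]]
blue [353.8 110.9] 2031 [ 0.894  -0.3648  0.0218] 0.0172
blue [425.5 184.2] 11 [ 0.585  -0.5656  0.124 ] 0.1252
blue [378.6 209.7] 370 [ 0.5123 -0.4278  0.0335] 0.045
blue [212.  204.8] 22 [0.5349 0.1656 0.0972] 0.0973
blue [427.2 205. ] 9 [ 0.5136 -0.5652  0.1227] 0.1224
blue [ 65.6 225.6] 99 [0.4609 0.6084 0.2268] 0.2275
green [273.8  98.1] 64 [ 0.9082 -0.0589  0.1263] 0.1296
green [319.9 194.4] 42 [ 0.5658 -0.2124  0.0803] 0.0807
green [236.4 204. ] 25 [0.538  0.0818 0.0813] 0.0815
side axes [[0.901, -0.259, 0.349], [-0.435, -0.53, 0.728], [-0.004, -0.807, -0.59]]
blue [159.9  97.9] 191 [0.4479 0.6048 0.2248] 0.2244
blue [218.4 175.3] 110 [0.5263 0.1724 0.08  ] 0.0873
blue [215.  196.7] 92 [0.4877 0.1153 0.0383] 0.0395
blue [408.4 255.4] 3334 [ 0.8884 -0.3678  0.0257] 0.0297
blue [260.4 250.2] 170 [ 0.5135 -0.1783  0.0382] 0.0394
blue [315.1 332.5] 1324 [ 0.5111 -0.4589  0.0351] 0.0462
green [353.5 170.7] 79 [ 0.94   -0.0435  0.1073] 0.1285
green [348.1 194.7] 295 [ 0.9011 -0.0787  0.0405] 0.0393
gr
[... 1137 characters left out ...]
7061767578 (13.08714771270752, 113.26427459716797) 3.012787342071533 [0.49561294 0.63980679 0.06      ]
[101.62349398 219.21084337] 332 [0.50540937 0.58507607 0.01050035]
101.6008071899414 219.98226928710938 (3.463247537612915, 96.08292388916016) 2.544804573059082 [0.49495454 0.56460181 0.06      ]
[150.46456693 245.83989501] 381 [0.40236084 0.40393913 0.00256039]
150.177001953125 245.84515380859375 (16.962345123291016, 23.348169326782227) 3.814074993133545 [0.39964085 0.38851272 0.06      ]
[290.07103064 350.05153203] 718 [ 0.03244984 -0.09368491  0.0100276 ]
289.67340087890625 354.12200927734375 (59.06986999511719, 18.162166595458984) 80.13418579101562 [ 0.0296336  -0.08888499  0.06      ]
```

Run:
```python
from h import *
c=pickle.load(open("pics/wrist0.pkl","rb"))
T=R.from_quat([ 1.20091812e-01,  9.92762542e-01, -6.97010888e-04, -7.43975663e-05]).as_matrix()
print("tool axes\n",T.round(3)); o=T.T@(c["xyz"]-np.array([0.14896217, 0.60669457, 0.29144765]))
print("cam in tool",o, "\n",(T.T@Rm(c)).round(3))
# depth of gripper at image bottom
print(c["depth"][[100,200,250,300,350],:][:,[60,150,256,350,450]].round(3))
for n in ["top","side"]:
    c=pickle.load(open(f"pics/{n}0.pkl","rb")); 
    u,v=proj(c,[0.525,0.165,0.086]); print(n,u,v)
    u,v=int(u),int(v); im=c["color"][v-40:v+30,u-40:u+50,::-1]; cv2.imwrite(f"pics/{n}0z.png",cv2.resize(im,None,fx=6,fy=6,interpolation=cv2.INTER_CUBIC))
```

```text
tool axes
 [[-0.971  0.238 -0.   ]
 [ 0.238  0.971 -0.001]
 [-0.    -0.001 -1.   ]]
cam in tool [ 7.30428566e-02 -4.70656305e-05 -9.40247961e-02] 
 [[ 0.    -0.964 -0.266]
 [ 1.    -0.     0.001]
 [-0.001 -0.266  0.964]]
[[0.372 0.371 0.371 0.371 1.092]
 [0.4   0.402 0.401 0.4   1.18 ]
 [0.087 0.151 0.37  0.156 0.084]
 [0.084 0.147 0.273 0.272 0.083]
 [0.067 0.067 0.068 0.066 0.067]]
top 212.58183647941655 208.07614873146707
side 218.83111932031977 175.00442275717455
```

View pics/top0z.png

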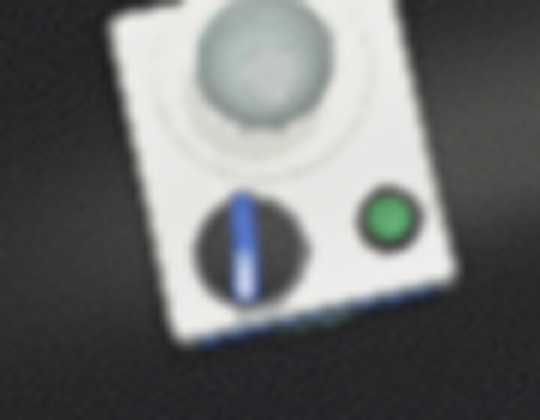

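View pics/side0z.png

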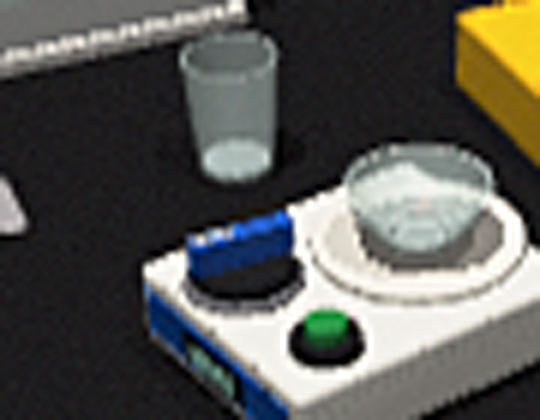

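The side crop shows the bar running roughly along world x, with its white half at the front. The button is at the right of the dial. I'll bring the wrist camera over the stirrer with the fingers shut, tool x towards +y.

Emit:
drive_tool(plan=[{"x": -0.025,"y": -0.022,"rz": 0.012,"fingers": 0},{"x": -0.062,"y": -0.055,"rz": 0.03,"fingers": 0},{"x": -0.105,"y": -0.092,"rz": 0.05,"fingers": 0},{"x": -0.15,"y": -0.132,"rz": 0.07,"fingers": 0},{"x": -0.195,"y": -0.172,"rz": 0.09,"fingers": 0},{"x": -0.24,"y": -0.211,"rz": 0.11,"fingers": 0},{"x": -0.285,"y": -0.251,"rz": 0.13,"fingers": 0},{"x": -0.33,"y": -0.29,"rz": 0.15,"fingers": 0},{"x": -0.375,"y": -0.33,"rz": 0.17,"fingers": 0},{"x": -0.42,"y": -0.37,"rz": 0.19,"fingers": 0},{"x": -0.465,"y": -0.409,"rz": 0.205,"fingers": 0},{"x": -0.5,"y": -0.44,"rz": 0.211,"fingers": 0}])

```text
validation failed for argument at $.pl...
```

Run:
```python
from bench import monitor, viewer, nets
from h import *
c=viewer.camera("wrist"); pickle.dump(c,open("pics/w1.pkl","wb")); cv2.imwrite("pics/w1.png",c["color"][:,:,::-1])
s=monitor.read_state(); print(s["time"],s["ee_pos"],s["joint_positions"].round(2),s["ft_force"],s["width"],np.abs(s["joint_vel"]).max())
print(R.from_quat(s["eef_rot"]).as_matrix().round(3))
for nm,m in (("blue",blue(c)),("green",green(c))):
    k,l,st,ce=cv2.connectedComponentsWithStats(m.astype(np.uint8))
    for i in range(1,k):
        if st[i,4]>30: print(nm,ce[i].round(1),st[i,4],pts(c,l==i).mean(0).round(4),np.median(pts(c,l==i)[:,2]))
```

```text
0.6 [0.14905648 0.60699055 0.29229876] [-1.35  0.33 -0.06  1.46  0.02  1.35 -0.09] [-0.06430651 -0.30916244  0.34316778] 0.08660399393211568 0.0022404525411591427
[[-0.971  0.238  0.   ]
 [ 0.238  0.971  0.   ]
 [ 0.     0.    -1.   ]]
```

View pics/w1.png

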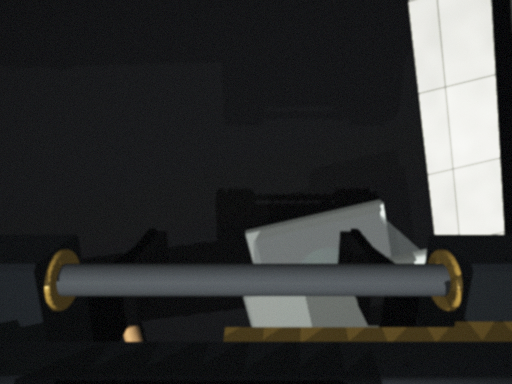

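The move was refused and the arm hasn't moved. I'll find out what the call accepts with one small row that has every key filled in.

Emit:
drive_tool(plan=[{"rx": 0,"ry": 0,"rz": 0.012,"x": -0.025,"y": -0.022,"z": 0,"fingers": 0}])

```text
time: 0.72
ee_pos: [0.1662, 0.5805, 0.2918]
eef_rot: [0.156, 0.988, -0.0, -0.001]
ft_force: [0.8, 0.4, -0.0]
width: 0.0824
```

Emit:
drive_tool(plan=[{"rx": 0,"ry": 0,"rz": 0.016,"x": -0.04,"y": -0.03,"z": 0,"fingers": 0},{"rx": 0,"ry": 0,"rz": 0.034,"x": -0.085,"y": -0.064,"z": 0,"fingers": 0},{"rx": 0,"ry": 0,"rz": 0.052,"x": -0.13,"y": -0.098,"z": 0,"fingers": 0},{"rx": 0,"ry": 0,"rz": 0.07,"x": -0.175,"y": -0.132,"z": 0,"fingers": 0},{"rx": 0,"ry": 0,"rz": 0.088,"x": -0.22,"y": -0.166,"z": 0,"fingers": 0},{"rx": 0,"ry": 0,"rz": 0.106,"x": -0.265,"y": -0.2,"z": 0,"fingers": 0},{"rx": 0,"ry": 0,"rz": 0.124,"x": -0.31,"y": -0.234,"z": 0,"fingers": 0},{"rx": 0,"ry": 0,"rz": 0.142,"x": -0.355,"y": -0.268,"z": 0,"fingers": 0},{"rx": 0,"ry": 0,"rz": 0.16,"x": -0.4,"y": -0.302,"z": 0,"fingers": 0},{"rx": 0,"ry": 0,"rz": 0.178,"x": -0.445,"y": -0.336,"z": 0,"fingers": 0},{"rx": 0,"ry": 0,"rz": 0.193,"x": -0.485,"y": -0.366,"z": 0,"fingers": 0},{"rx": 0,"ry": 0,"rz": 0.2,"x": -0.505,"y": -0.382,"z": 0,"fingers": 0}])

```text
time: 2.22
ee_pos: [0.5302, 0.057, 0.2924]
eef_rot: [0.71, 0.705, 0.0, 0.0]
ft_force: [0.2, 0.7, 0.2]
width: 0.0008
```

```bash
cat > look.py <<'E'
import sys
from bench import monitor, viewer, nets
from h import *
n=sys.argv[1]; cam=sys.argv[2] if len(sys.argv)>2 else "wrist"
c=viewer.camera(cam); pickle.dump(c,open(f"pics/{n}.pkl","wb")); cv2.imwrite(f"pics/{n}.png",c["color"][:,:,::-1])
s=monitor.read_state(); h=R.from_quat(s["eef_rot"]).as_matrix()
print(round(s["time"],2),s["ee_pos"].round(4),"heading",np.degrees(np.arctan2(h[1,0],h[0,0])).round(2),"z",h[:,2].round(3),"q",s["joint_positions"].round(2),"F",s["ft_force"].round(2),"w",round(s["width"],4))
for nm,m in (("blue",blue(c)),("green",green(c))):
    k,l,st,ce=cv2.connectedComponentsWithStats(m.astype(np.uint8))
    for i in range(1,k):
        if st[i,4]>60: p=pts(c,l==i); print(nm,ce[i].round(1),st[i,4],p.mean(0).round(4),np.median(p[:,2]).round(4))
E
python3 look.py w2
```

```text
2.27 [0.531  0.0551 0.2924] heading 89.42 z [ 0.001 -0.001 -1.   ] q [-0.69  0.13  0.55  1.73 -0.07  1.3  -0.14] F [-1.43 -2.68 -0.17] w 0.0004
blue [191.8  50.3] 107 [0.4684 0.1798 0.0085] 0.0009
blue [245.6  54.5] 1273 [0.5247 0.1646 0.0949] 0.0971
green [261.5 156.2] 667 [0.5375 0.082  0.0819] 0.0824
```

View pics/w2.png

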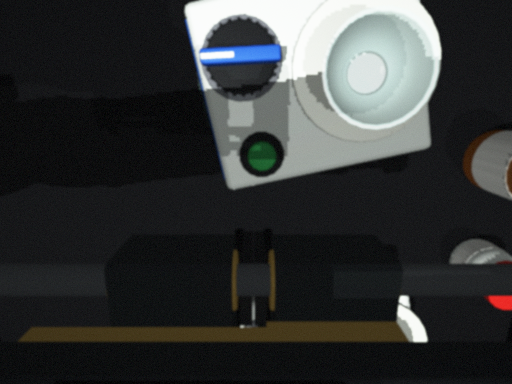

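The wrist picture shows the dial at px (242,56), with its bar from about (200,55) to (281,53) and the white half on the left. The button is at (262,155) and the shut fingers are at (253,250). Next I'll measure the bar and button precisely.

```bash
cat > bar.py <<'E'
from h import *
def barm(c,zmin=0.090,near=None,zmax=0.103):
    K=c["camera_matrix"]; v,u=np.mgrid[0:384,0:512]; d=c["depth"]
    p=np.stack([(u-K[0,2])/K[0,0]*d,(v-K[1,2])/K[1,1]*d,d],-1)@Rm(c).T+c["xyz"]
    m=(d>0)&(p[...,2]>zmin)&(p[...,2]<zmax)&(np.hypot(p[...,0]-near[0],p[...,1]-near[1])<0.045)
    k,l,s,ce=cv2.connectedComponentsWithStats(m.astype(np.uint8))
    b=blue(c); i=max(range(1,k),key=lambda i:(b&(l==i)).sum())
    m=l==i
    uv=np.argwhere(m)[:,::-1]
    w=np.array([ray_at_z(c,a,b2,0.097) for a,b2 in uv])[:,:2]
    r=cv2.minAreaRect((w*1000).astype(np.float32))
    dirv=np.linalg.svd(w-w.mean(0),full_matrices=False)[2][0]
    if dirv[0]>0: dirv=-dirv
    return r,w.mean(0),dirv,np.degrees(np.arctan2(dirv[1],dirv[0])),np.median(p[m][:,2]),m
E
python3 - <<'E'
from bar import *
c=pickle.load(open("pics/w2.pkl","rb"))
r=barm(c,near=(0.522,0.165)); print(r[:5])
# button: ellipse
g=green(c); print("button at z.0815",ray_at_z(c,*np.argwhere(g).mean(0)[::-1],0.0815))
# black disc around bar at z .075
h=hsv(c)[...,2]; 
v,u=np.mgrid[0:384,0:512]; reg=(np.hypot(u-242,v-58)<52)
dark=((h<70)|blue(c)|r[5])&reg; dark=cv2.morphologyEx(dark.astype(np.uint8),cv2.MORPH_OPEN,np.ones((5,5)))
k,l,s,ce=cv2.connectedComponentsWithStats(dark); i=l[70,242]; print(s[i])
w=np.array([ray_at_z(c,a,b,0.075)[:2] for b,a in np.argwhere(l==i)])*1000
print(cv2.minEnclosingCircle(w.astype(np.float32)),w.mean(0))
# stirrer edges: white rect
wh=((c["color"].min(2)>90)&(u<460)&(v<200)).astype(np.uint8)
k,l,s,ce=cv2.connectedComponentsWithStats(wh); i=l[150,330]
m=(l==i)
pw=pts(c,m); pw=pw[np.abs(pw[:,2]-.06)<.004]; print(np.median(pw[:,2]),len(pw)); rr=cv2.minAreaRect((pw[:,:2]*1000).astype(np.float32)); print(rr)
E
```

```text
(((520.5891723632812, 164.81105041503906), (63.63886260986328, 12.555055618286133), 2.5602614879608154), array([0.52065312, 0.16489757]), array([-0.9990112 , -0.04445924]), np.float64(-177.4518333911184), np.float64(0.09749460428255136))
button at z.0815 [0.53753414 0.08204495 0.0815    ]
[ 200   19   82   78 4570]
((520.1337890625, 164.24996948242188), 34.719295501708984) [520.71850045 164.09346536]
0.060588068060880046 14138
((584.683349609375, 147.95010375976562), (197.90509033203125, 168.65005493164062), 11.728137969970703)
```

The bar axis is at (0.5205, 0.1645), its top is at z 0.097 and its white end points to 182.5°. The button is at (0.5375, 0.082, 0.082). The measured distances (84 mm dial to button, 63.6 x 12.6 mm bar) match the text. I'll move to hover behind the bar's front end.

Emit:
drive_tool(plan=[{"rx": 0,"ry": 0,"rz": -0.002,"x": 0.015,"y": -0.007,"z": 0.015,"fingers": 0},{"rx": 0,"ry": 0,"rz": -0.004,"x": 0.045,"y": -0.018,"z": 0.05,"fingers": 0},{"rx": 0,"ry": 0,"rz": -0.007,"x": 0.068,"y": -0.028,"z": 0.09,"fingers": 0},{"rx": 0,"ry": 0,"rz": -0.008,"x": 0.08,"y": -0.034,"z": 0.113,"fingers": 0},{"rx": 0,"ry": 0,"rz": -0.008,"x": 0.081,"y": -0.034,"z": 0.12,"fingers": 0},{"rx": 0,"ry": 0,"rz": -0.008,"x": 0.081,"y": -0.034,"z": 0.12,"fingers": 0},{"rx": 0,"ry": 0,"rz": -0.008,"x": 0.081,"y": -0.034,"z": 0.12,"fingers": 0}])

```text
time: 3.15
ee_pos: [0.496, 0.1405, 0.1732]
eef_rot: [0.69, 0.724, 0.001, 0.0]
ft_force: [-0.3, 0.4, 0.2]
width: 0.0005
```

```bash
python3 look.py w3
python3 - <<'E'
from bar import *
c=pickle.load(open("pics/w3.pkl","rb"))
r=barm(c,near=(0.5205,0.1645)); print(r[:5])
E
```

```text
3.2 [0.4961 0.1404 0.1732] heading 92.72 z [ 0.002  0.001 -1.   ] q [-0.78  0.2   0.46  1.91 -0.1   1.05 -0.23] F [-0.51 -0.41 -1.04] w 0.0002
blue [232.2 203.9] 66 [0.4815 0.1465 0.0477] 0.0491
blue [307.  195.1] 3136 [0.5223 0.1673 0.0944] 0.0972
(((520.2510375976562, 166.47332763671875), (63.1349983215332, 13.284114837646484), 2.704392194747925), array([0.51995914, 0.16629789]), array([-0.9990553 , -0.04345703]), np.float64(-177.50931126075193), np.float64(0.09756899009971312))
```

View pics/w3.png

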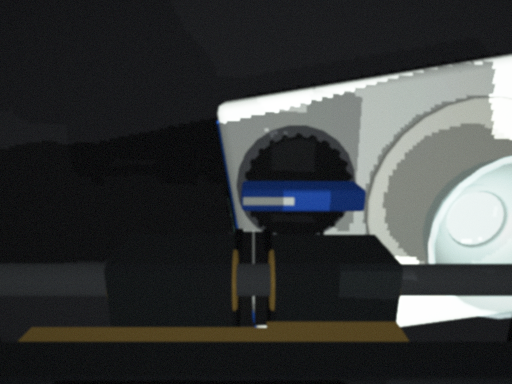

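The finger front shows at row 230, just behind the bar's face at row 212. The bar's front end is at col 242 and the fingers span cols 235-272, so they are about 6 mm inside the end. The gap of about 8 mm is safe to descend in. I'll write a helper that works out the arc rows.

```bash
cat > arc.py <<'E'
from bench import monitor
from h import *
C=np.array([0.5205,0.1655]); TH0=182.5
def rows(clicks,z,r=0.026,gap=0.0,lag=3.0,C=C):
    s=monitor.read_state(); T=R.from_quat(s["eef_rot"]); p0=s["ee_pos"]; M=T.as_matrix()
    hd=np.degrees(np.arctan2(M[1,0],M[0,0]))
    for k,g,zz in zip(clicks,np.broadcast_to(gap,len(clicks)),np.broadcast_to(z,len(clicks))):
        th=np.radians(TH0-22.5*k); e=np.array([np.cos(th),np.sin(th)]); t=np.array([np.sin(th),-np.cos(th)])
        p=np.r_[C+r*e-(0.0155+g)*t,zz]; d=M.T@(p-p0)
        dh=np.degrees(th)-90+lag-hd
        print(k,"x %.4f y %.4f z %.4f rz %.4f"%(*d,-dh/360))
E
python3 -c "
from arc import *
rows([0,0,0.15,.3,.45,.55,.65],[.152]*7,gap=[.0085,.003,0,0,0,0,0])"
```

```text
0 x -0.0000 y -0.0005 z 0.0212 rz -0.0077
0 x 0.0055 y -0.0005 z 0.0212 rz -0.0077
0.15 x 0.0101 y -0.0014 z 0.0212 rz 0.0017
0.3 x 0.0117 y -0.0021 z 0.0212 rz 0.0110
0.45 x 0.0133 y -0.0028 z 0.0212 rz 0.0204
0.55 x 0.0144 y -0.0032 z 0.0212 rz 0.0267
0.65 x 0.0156 y -0.0036 z 0.0212 rz 0.0329
```

Emit:
drive_tool(plan=[{"rx": 0,"ry": 0,"rz": 0,"x": 0,"y": 0,"z": 0.006,"fingers": 0},{"rx": 0,"ry": 0,"rz": 0,"x": 0,"y": 0,"z": 0.015,"fingers": 0},{"rx": 0,"ry": 0,"rz": 0,"x": 0,"y": 0,"z": 0.02,"fingers": 0},{"rx": 0,"ry": 0,"rz": 0,"x": 0,"y": 0,"z": 0.021,"fingers": 0},{"rx": 0,"ry": 0,"rz": 0,"x": 0,"y": 0,"z": 0.021,"fingers": 0}])

```text
time: 3.82
ee_pos: [0.4954, 0.1406, 0.1512]
eef_rot: [0.69, 0.724, -0.0, -0.0]
ft_force: [0.2, 0.4, -0.7]
width: 0.0003
```

```bash
python3 -c "
from arc import *
s=monitor.read_state();print(s['ee_pos'],s['ft_force'])
rows([0,0,0.15,.3,.45,.55,.65],[.152]*7,gap=[.006,.003,0,0,0,0,0])"
```

```text
[0.4954457  0.14061356 0.15122128] [ 0.16148396  0.42867465 -0.67977997]
0 x 0.0023 y 0.0001 z -0.0008 rz -0.0076
0 x 0.0053 y 0.0001 z -0.0008 rz -0.0076
0.15 x 0.0098 y -0.0007 z -0.0008 rz 0.0018
0.3 x 0.0114 y -0.0015 z -0.0008 rz 0.0111
0.45 x 0.0131 y -0.0021 z -0.0008 rz 0.0205
0.55 x 0.0142 y -0.0025 z -0.0008 rz 0.0268
0.65 x 0.0154 y -0.0029 z -0.0008 rz 0.0330
```

Emit:
drive_tool(plan=[{"rx": 0,"ry": 0,"rz": -0.004,"x": 0.0023,"y": 0,"z": 0,"fingers": 0},{"rx": 0,"ry": 0,"rz": -0.007,"x": 0.0053,"y": 0,"z": -0.001,"fingers": 0},{"rx": 0,"ry": 0,"rz": -0.003,"x": 0.008,"y": 0,"z": -0.001,"fingers": 0},{"rx": 0,"ry": 0,"rz": 0.002,"x": 0.0098,"y": -0.0007,"z": -0.001,"fingers": 0},{"rx": 0,"ry": 0,"rz": 0.011,"x": 0.0114,"y": -0.0015,"z": -0.001,"fingers": 0},{"rx": 0,"ry": 0,"rz": 0.02,"x": 0.0131,"y": -0.0021,"z": -0.001,"fingers": 0},{"rx": 0,"ry": 0,"rz": 0.027,"x": 0.0142,"y": -0.0025,"z": -0.001,"fingers": 0},{"rx": 0,"ry": 0,"rz": 0.027,"x": 0.0142,"y": -0.0025,"z": -0.001,"fingers": 0}])

```text
time: 4.82
ee_pos: [0.4922, 0.1551, 0.1523]
eef_rot: [0.749, 0.663, 0.0, -0.0]
ft_force: [0.4, -0.9, -0.6]
width: 0.0006
```

```bash
cat > chk.py <<'E'
import sys,subprocess
from bar import *
n=sys.argv[1]; subprocess.run(["python3","look.py",n])
c=pickle.load(open(f"pics/{n}.pkl","rb"))
r=barm(c,near=(0.5205,0.1655)); a=r[0]; print("rect",a,"svd",r[3]%180,"z",r[4],"clicks svd",(182.5-(r[3]%180 if r[3]%180>40 else r[3]%180+180))/22.5)
E
python3 chk.py w4;  python3 -c "
from arc import *
rows([.5,.55,.65],[.152]*7)"
```

```text
4.88 [0.4923 0.155  0.1523] heading 83.08 z [ 0.  0. -1.] q [-0.81  0.23  0.47  1.93 -0.13  1.   -0.41] F [ 0.86 -0.75 -0.01] w 0.0002
blue [301.3 219.4] 2628 [0.5162 0.1719 0.0946] 0.0958
rect ((517.3021240234375, 161.95162963867188), (24.869396209716797, 65.91082763671875), 70.43251037597656) svd 172.07909074034336 z 0.09737822510254462 clicks svd 0.4631515226514062Traceback (most recent call last):
  File "<string>", line 3, in <module>
    rows([.5,.55,.65],[.152]*7)
    ~~~~^^^^^^^^^^^^^^^^^^^^^^^
  File "arc.py", line 7, in rows
    for k,g,zz in zip(clicks,np.broadcast_to(gap,len(clicks)),np.broadcast_to(z,len(clicks))):
                                                              ~~~~~~~~~~~~~~~^^^^^^^^^^^^^^^
    return _broadcast_to(array, shape, subok=subok, readonly=True)
    it = np.nditer(
        (array,), flags=['multi_index', 'refs_ok', 'zerosize_ok'] + extras,
        op_flags=['readonly'], itershape=shape, order='C')
ValueError: operands could not be broadcast together with remapped shapes [original->remapped]: (7,)  and requested shape (3,)
```

View pics/w4.png

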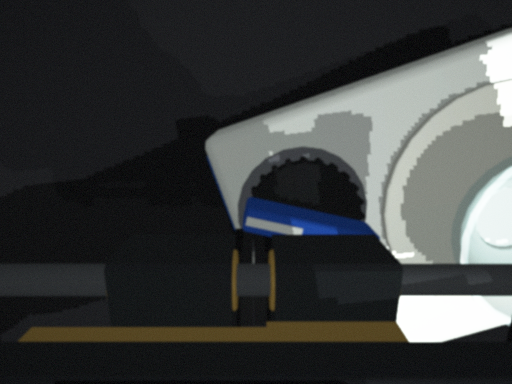

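```bash
cat > edge.py <<'E'
import sys
from h import *
def edge(c):
    b=blue(c)
    k,l,s,ce=cv2.connectedComponentsWithStats(b.astype(np.uint8)); 
    i=1+np.argmax(s[1:,4]); m=l==i
    us=np.nonzero(m.any(0))[0]; us=us[6:-6]; vs=m[:,us].argmax(0)
    w=np.array([ray_at_z(c,u,v,0.0972)[:2] for u,v in zip(us,vs)]).astype(np.float32)
    L=cv2.fitLine(w,cv2.DIST_HUBER,0,1e-4,1e-4).ravel()
    a=np.degrees(np.arctan2(L[1],L[0]))%180; a=a if a>40 else a+180
    nrm=np.array([-L[1],L[0]]); d=(np.array([.5205,.1655])-L[2:])@nrm
    res=np.abs((w-L[2:])@nrm)
    return a,(182.5-a)/22.5,abs(d)*1000,np.median(res)*1000
if __name__=="__main__":
    for n in sys.argv[1:]: print(n,"bar heading %.1f clicks %.2f, far edge %.1f mm from axis, res %.2f"%edge(pickle.load(open(f"pics/{n}.pkl","rb"))))
E
python3 edge.py w2 w3 w4; python3 -c "
from arc import *
rows([.55,1.0,1.2,1.35,1.5,1.6],.152)"
```

```text
w2 bar heading 182.8 clicks -0.01, far edge 5.6 mm from axis, res 0.19
w3 bar heading 182.7 clicks -0.01, far edge 9.7 mm from axis, res 0.00
w4 bar heading 160.0 clicks 1.00, far edge 10.4 mm from axis, res 0.13
0.55 x -0.0003 y 0.0000 z 0.0003 rz -0.0001
1.0 x 0.0046 y -0.0021 z 0.0003 rz 0.0280
1.2 x 0.0069 y -0.0027 z 0.0003 rz 0.0405
1.35 x 0.0087 y -0.0030 z 0.0003 rz 0.0499
1.5 x 0.0104 y -0.0033 z 0.0003 rz 0.0593
1.6 x 0.0116 y -0.0034 z 0.0003 rz 0.0655
```

The bar is at exactly 1.00 click, with the finger standing at the 0.55 position. I'll push on for the second click.

Emit:
drive_tool(plan=[{"rx": 0,"ry": 0,"rz": 0.014,"x": 0.0022,"y": -0.001,"z": 0,"fingers": 0},{"rx": 0,"ry": 0,"rz": 0.028,"x": 0.0046,"y": -0.0021,"z": 0,"fingers": 0},{"rx": 0,"ry": 0,"rz": 0.04,"x": 0.0069,"y": -0.0027,"z": 0,"fingers": 0},{"rx": 0,"ry": 0,"rz": 0.05,"x": 0.0087,"y": -0.003,"z": 0,"fingers": 0},{"rx": 0,"ry": 0,"rz": 0.059,"x": 0.0104,"y": -0.0033,"z": 0,"fingers": 0},{"rx": 0,"ry": 0,"rz": 0.065,"x": 0.0115,"y": -0.0034,"z": 0,"fingers": 0},{"rx": 0,"ry": 0,"rz": 0.065,"x": 0.0115,"y": -0.0034,"z": 0,"fingers": 0}])

```text
time: 5.75
ee_pos: [0.4903, 0.1667, 0.1523]
eef_rot: [0.867, 0.498, 0.0, -0.0]
ft_force: [0.7, -0.7, 0.8]
width: 0.0008
```

```bash
python3 look.py w5; python3 edge.py w5; python3 -c "
from arc import *
rows([1.6,2.0,2.2,2.35,2.5,2.6],.152)"
```

```text
5.8 [0.4903 0.1666 0.1522] heading 59.72 z [ 0.  0. -1.] q [-0.88  0.24  0.52  1.93 -0.14  1.01 -0.82] F [ 0.37 -0.45 -0.27] w 0.0004
blue [303.2 219.2] 2738 [0.5198 0.1722 0.0949] 0.0963
green [411.9 321.7] 1019 [0.5422 0.0906 0.0887] 0.0826
w5 bar heading 137.6 clicks 2.00, far edge 10.3 mm from axis, res 0.13
1.6 x 0.0003 y -0.0002 z 0.0002 rz 0.0006
2.0 x 0.0046 y -0.0020 z 0.0003 rz 0.0256
2.2 x 0.0069 y -0.0027 z 0.0003 rz 0.0381
2.35 x 0.0087 y -0.0031 z 0.0003 rz 0.0475
2.5 x 0.0104 y -0.0034 z 0.0003 rz 0.0569
2.6 x 0.0116 y -0.0035 z 0.0003 rz 0.0631
```

View pics/w5.png

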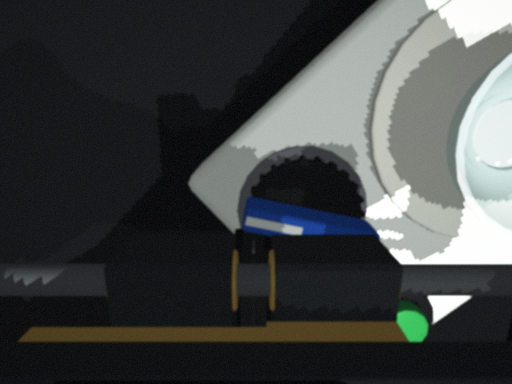

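The bar is at 2.00 clicks, running from px (246,200) to (372,230), just ahead of the fingers. Now the third click.

Emit:
drive_tool(plan=[{"rx": 0,"ry": 0,"rz": 0.013,"x": 0.0022,"y": -0.001,"z": 0,"fingers": 0},{"rx": 0,"ry": 0,"rz": 0.026,"x": 0.0046,"y": -0.002,"z": 0,"fingers": 0},{"rx": 0,"ry": 0,"rz": 0.038,"x": 0.0069,"y": -0.0027,"z": 0,"fingers": 0},{"rx": 0,"ry": 0,"rz": 0.048,"x": 0.0087,"y": -0.0031,"z": 0,"fingers": 0},{"rx": 0,"ry": 0,"rz": 0.057,"x": 0.0104,"y": -0.0034,"z": 0,"fingers": 0},{"rx": 0,"ry": 0,"rz": 0.063,"x": 0.0116,"y": -0.0035,"z": 0,"fingers": 0},{"rx": 0,"ry": 0,"rz": 0.063,"x": 0.0116,"y": -0.0035,"z": 0,"fingers": 0}])

```text
time: 6.68
ee_pos: [0.4931, 0.1784, 0.1522]
eef_rot: [0.948, 0.317, 0.0, -0.0]
ft_force: [-0.4, -0.3, -1.0]
width: 0.0002
```

```bash
python3 look.py w6; python3 edge.py w6; python3 -c "
from arc import *
rows([2.6,3.0,3.2,3.35,3.5,3.6],.152)"
```

```text
6.72 [0.4931 0.1783 0.1522] heading 37.04 z [-0.  0. -1.] q [-0.94  0.26  0.57  1.91 -0.17  1.01 -1.22] F [ 0.15 -0.21 -0.07] w 0.0003
blue [307.3 220.8] 1764 [0.5233 0.1707 0.0973] 0.0971
blue [260.  230.4] 162 [0.5073 0.1857 0.0997] 0.0975
green [445.  260.5] 82 [0.5467 0.0932 0.0805] 0.0774
green [446.5 299.6] 384 [0.5313 0.0799 0.0855] 0.0825
w6 bar heading 113.7 clicks 3.06, far edge 8.7 mm from axis, res 0.53
2.6 x 0.0000 y -0.0000 z 0.0002 rz 0.0001
3.0 x 0.0044 y -0.0019 z 0.0002 rz 0.0251
3.2 x 0.0067 y -0.0026 z 0.0002 rz 0.0376
3.35 x 0.0084 y -0.0030 z 0.0002 rz 0.0470
3.5 x 0.0102 y -0.0033 z 0.0002 rz 0.0564
3.6 x 0.0114 y -0.0034 z 0.0002 rz 0.0626
```

View pics/w6.png

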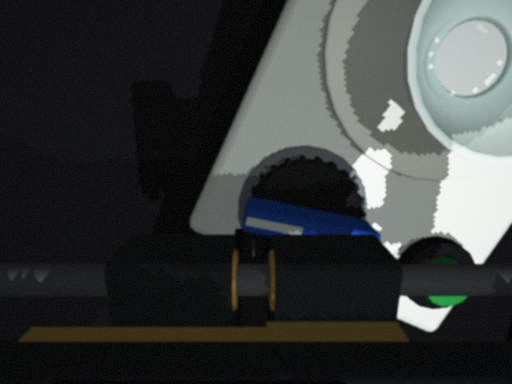

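The bar looks the same relative to the tool as after clicks 1 and 2, so it is at 3. The 3.06 comes from shadow on the edge, where the fit residual is larger. Last click, the same way, stopping the finger at 3.6.

Emit:
drive_tool(plan=[{"rx": 0,"ry": 0,"rz": 0.013,"x": 0.0022,"y": -0.001,"z": 0,"fingers": 0},{"rx": 0,"ry": 0,"rz": 0.025,"x": 0.0044,"y": -0.0019,"z": 0,"fingers": 0},{"rx": 0,"ry": 0,"rz": 0.038,"x": 0.0067,"y": -0.0026,"z": 0,"fingers": 0},{"rx": 0,"ry": 0,"rz": 0.047,"x": 0.0084,"y": -0.003,"z": 0,"fingers": 0},{"rx": 0,"ry": 0,"rz": 0.056,"x": 0.0102,"y": -0.0033,"z": 0,"fingers": 0},{"rx": 0,"ry": 0,"rz": 0.062,"x": 0.0113,"y": -0.0034,"z": 0,"fingers": 0},{"rx": 0,"ry": 0,"rz": 0.062,"x": 0.0113,"y": -0.0034,"z": 0,"fingers": 0}])

```text
time: 7.6
ee_pos: [0.5001, 0.1879, 0.1522]
eef_rot: [0.992, 0.128, 0.0, -0.0]
ft_force: [-0.6, -0.4, 0.5]
width: 0.0005
```

```bash
python3 look.py w7; python3 edge.py w7; python3 -c "
from arc import *
rows([3.6],.152)"
```

```text
7.65 [0.5001 0.1878 0.1522] heading 14.71 z [ 0.  0. -1.] q [-0.99  0.29  0.63  1.89 -0.2   1.02 -1.59] F [ 0.54 -0.7   1.41] w 0.0004
blue [302.  220.9] 2004 [0.5248 0.1718 0.0981] 0.0972
green [471.3 226.9] 2187 [0.5382 0.0833 0.0812] 0.0824
w7 bar heading 88.3 clicks 4.19, far edge 8.5 mm from axis, res 0.72
3.6 x 0.0001 y -0.0001 z 0.0002 rz 0.0006
```

View pics/w7.png

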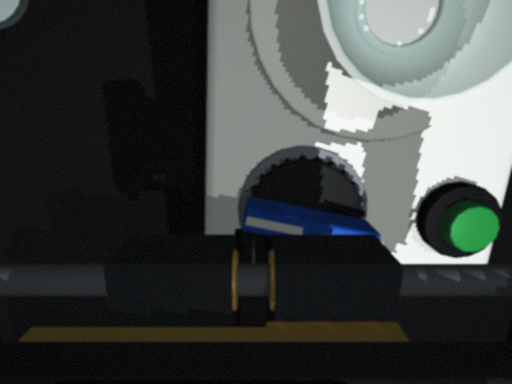

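The bar again sits in the same place relative to the tool, from (246,200) to (378,235), so it snapped to 4. I'll back off, rise and verify.

Emit:
drive_tool(plan=[{"rx": 0,"ry": 0,"rz": 0,"x": -0.006,"y": 0,"z": 0,"fingers": 0},{"rx": 0,"ry": 0,"rz": 0,"x": -0.014,"y": 0,"z": -0.01,"fingers": 0},{"rx": 0,"ry": 0,"rz": 0,"x": -0.03,"y": 0,"z": -0.04,"fingers": 0},{"rx": 0,"ry": 0,"rz": 0,"x": -0.045,"y": 0.012,"z": -0.075,"fingers": 0},{"rx": 0,"ry": 0,"rz": 0,"x": -0.055,"y": 0.02,"z": -0.1,"fingers": 0},{"rx": 0,"ry": 0,"rz": 0,"x": -0.055,"y": 0.02,"z": -0.1,"fingers": 0},{"rx": 0,"ry": 0,"rz": 0,"x": -0.055,"y": 0.02,"z": -0.1,"fingers": 0}])

```text
time: 8.52
ee_pos: [0.4516, 0.1548, 0.2519]
eef_rot: [0.992, 0.128, -0.0, -0.0]
ft_force: [0.0, -0.3, -0.2]
width: 0.0007
```

```bash
python3 chk.py w8; python3 look.py s8 side
python3 - <<'E'
from h import *
c=pickle.load(open("pics/w8.pkl","rb")); g=green(c)
k,l,s,ce=cv2.connectedComponentsWithStats(g.astype(np.uint8)); i=1+np.argmax(s[1:,4])
print(ray_at_z(c,*ce[i],0.0815))
E
```

```text
8.57 [0.4515 0.1548 0.2515] heading 14.69 z [-0.001 -0.    -1.   ] q [-1.07  0.01  0.66  1.92 -0.01  1.21 -1.72] F [-0.33 -0.2   0.42] w 0.0004
blue [268.7 106.2] 1237 [0.5205 0.1616 0.0973] 0.0975
green [377.3 110.9] 1018 [0.5377 0.082  0.0818] 0.0825
rect ((520.5020751953125, 164.89764404296875), (11.907828330993652, 63.51206970214844), 2.7540221214294434) svd 92.7677219880304 z 0.09761412032833866 clicks svd 3.9881012449764266
8.62 [0.4515 0.1547 0.2514] heading 14.67 z [-0.001 -0.001 -1.   ] q [-1.07  0.01  0.66  1.92 -0.01  1.21 -1.72] F [-0.05  0.04  0.88] w 0.0005
blue [159.1  98. ] 181 [0.4438 0.6023 0.226 ] 0.2248
blue [218.3 176.3] 63 [0.5195 0.1562 0.0875] 0.0908
blue [215.4 196.9] 83 [0.4882 0.1129 0.0386] 0.0393
blue [408.4 255.4] 3329 [ 0.8888 -0.3676  0.0255] 0.0298
blue [260.5 250.3] 169 [ 0.5137 -0.179   0.0383] 0.0392
blue [315.1 332.6] 1318 [ 0.5112 -0.459   0.0349] 0.0461
green [353.6 170.8] 80 [ 0.9396 -0.0439  0.1075] 0.1284
green [348.  194.6] 295 [ 0.9009 -0.0787  0.0409] 0.039
green [283.  243.2] 66 [ 0.5634 -0.2188  0.079 ] 0.0801
[0.53778041 0.08192555 0.0815    ]
```

View pics/w8.png

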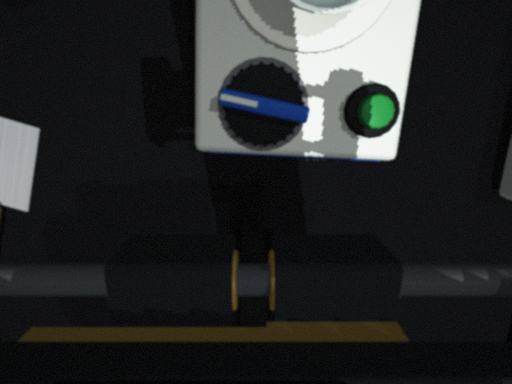

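Verified from the clear view: the bar's heading is 92.8°, which is 3.99 clicks from the start, and its centre hasn't moved. The button is at px (377,111). I'll go above the button now.

Emit:
drive_tool(plan=[{"rx": 0,"ry": 0,"rz": 0,"x": 0.01,"y": 0.015,"z": 0,"fingers": 0},{"rx": 0,"ry": 0,"rz": 0,"x": 0.035,"y": 0.05,"z": 0.005,"fingers": 0},{"rx": 0,"ry": 0,"rz": 0,"x": 0.055,"y": 0.08,"z": 0.025,"fingers": 0},{"rx": 0,"ry": 0,"rz": 0,"x": 0.065,"y": 0.092,"z": 0.055,"fingers": 0},{"rx": 0,"ry": 0,"rz": 0,"x": 0.065,"y": 0.092,"z": 0.072,"fingers": 0},{"rx": 0,"ry": 0,"rz": 0,"x": 0.065,"y": 0.092,"z": 0.0765,"fingers": 0},{"rx": 0,"ry": 0,"rz": 0,"x": 0.065,"y": 0.092,"z": 0.0765,"fingers": 0},{"rx": 0,"ry": 0,"rz": 0,"x": 0.065,"y": 0.092,"z": 0.0765,"fingers": 0}])

```text
time: 9.62
ee_pos: [0.5383, 0.0826, 0.1767]
eef_rot: [0.992, 0.128, 0.001, -0.0]
ft_force: [0.5, -0.8, 1.3]
width: 0.0002
```

```bash
python3 look.py w9; python3 look.py s9 side
python3 - <<'E'
import cv2
a=cv2.imread("pics/w9.png");b=cv2.imread("pics/s9.png")[130:240,160:310]
b=cv2.resize(b,(512,375)); cv2.imwrite("pics/ws9.png",cv2.resize(cv2.vconcat([a,b]),None,fx=.78,fy=.78))
E
```

```text
9.68 [0.5383 0.0825 0.1767] heading 14.68 z [ 0.001  0.001 -1.   ] q [-0.87  0.3   0.74  1.85 -0.23  1.08 -1.35] F [ 0.05 -0.21 -0.03] w 0.0005
blue [ 91.2 228.9] 1563 [0.5218 0.1684 0.0961] 0.0973
green [254.4 219.8] 758 [0.5443 0.0834 0.0821] 0.0824
9.72 [0.5383 0.0824 0.1765] heading 14.67 z [ 0.001  0.001 -1.   ] q [-0.87  0.3   0.74  1.85 -0.23  1.08 -1.35] F [0.26 0.34 0.05] w 0.0003
blue [160.1  97.8] 193 [0.4489 0.6049 0.225 ] 0.2247
blue [217.8 176.1] 64 [0.5182 0.157  0.0884] 0.0914
blue [408.4 255.4] 3330 [ 0.8888 -0.3677  0.0255] 0.0295
blue [260.4 250.2] 170 [ 0.5136 -0.1786  0.0383] 0.0394
blue [315.1 332.5] 1317 [ 0.5112 -0.4588  0.0348] 0.0461
green [353.6 170.8] 80 [ 0.9398 -0.0441  0.1075] 0.1285
green [348.1 194.7] 294 [ 0.9012 -0.0787  0.0404] 0.0399
green [283.  243.2] 66 [ 0.5632 -0.2191  0.0793] 0.0803
```

View pics/ws9.png

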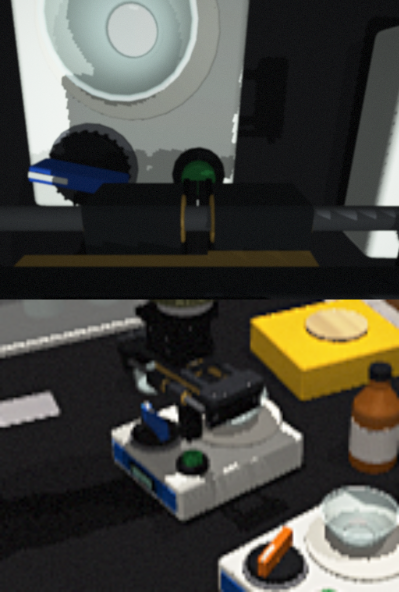

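The fingers are centred over the button (col 254). Before descending I'll check how low the gripper's other parts reach, for clearance to the dish and bar.

Run:
```python
from h import *
from bench import monitor
s=monitor.read_state(); M=R.from_quat(s["eef_rot"]).as_matrix()
c=pickle.load(open("pics/w9.pkl","rb"))
v,u=np.mgrid[0:384,0:512]; m=(c["depth"]>0)&(c["depth"]<.19)
P=(pts(c,m)-s["ee_pos"])@M
f=np.abs(P[:,1])<.0125
for nm,Q in (("fingers",P[f]),("rest",P[~f])):
    print(nm,"max tool z",Q[:,2].max(), np.percentile(Q[:,2],99.9), "y range",Q[:,1].min(),Q[:,1].max(),"x",Q[:,0].min(),Q[:,0].max())
q=P[~f]; q=q[q[:,2]>.01]; print(len(q), q[:,:].min(0) if len(q) else '', q.max(0) if len(q) else '')
# dish top points
w=pts(c,c["depth"]>.0); d=w[(w[:,2]>.09)&(w[:,2]<.12)&(w[:,0]>.55)]; print("dish",d.min(0),d.max(0))
```

```text
fingers max tool z 0.1125717586024946 0.11147775380704429 y range -0.012499007838547531 0.012499680935263343 x -0.010427737883882305 0.12399417546388196
rest max tool z 0.1182615212096759 0.11705228370311135 y range -0.13120506516818864 0.08005207508028275 x -0.0044442651209312435 0.12574417309873012
23502 [-0.00444427 -0.13120507  0.06779716] [0.12574417 0.03558321 0.11826152]
dish [0.55004029 0.07638386 0.09000001] [0.64911738 0.19605656 0.11997588]
```

Apart from the fingers, everything on the gripper stays near or above the TCP level, so it is clear. I'll press in stages, watching the force.

Emit:
drive_tool(plan=[{"rx": 0,"ry": 0,"rz": 0,"x": 0,"y": 0,"z": 0.006,"fingers": 0},{"rx": 0,"ry": 0,"rz": 0,"x": 0,"y": 0,"z": 0.016,"fingers": 0},{"rx": 0,"ry": 0,"rz": 0,"x": 0,"y": 0,"z": 0.024,"fingers": 0},{"rx": 0,"ry": 0,"rz": 0,"x": 0,"y": 0,"z": 0.027,"fingers": 0},{"rx": 0,"ry": 0,"rz": 0,"x": 0,"y": 0,"z": 0.0285,"fingers": 0},{"rx": 0,"ry": 0,"rz": 0,"x": 0,"y": 0,"z": 0.0285,"fingers": 0}])

```text
time: 10.48
ee_pos: [0.5379, 0.082, 0.1472]
eef_rot: [0.992, 0.127, -0.0, -0.0]
ft_force: [-3.0, 0.1, 3.3]
width: 0.0001
```

Emit:
drive_tool(plan=[{"rx": 0,"ry": 0,"rz": 0,"x": 0,"y": 0,"z": 0.001,"fingers": 0},{"rx": 0,"ry": 0,"rz": 0,"x": 0,"y": 0,"z": 0.002,"fingers": 0},{"rx": 0,"ry": 0,"rz": 0,"x": 0,"y": 0,"z": 0.002,"fingers": 0}])

```text
time: 10.85
ee_pos: [0.5381, 0.0819, 0.146]
eef_rot: [0.992, 0.127, -0.0, -0.0]
ft_force: [-7.3, -0.3, 12.8]
width: 0.0004
```

```bash
python3 - <<'E'
from h import *
c=pickle.load(open("pics/w8.pkl","rb"))
w=pts(c,c["depth"]>0); r=np.hypot(w[:,0]-.5377,w[:,1]-.082)
for a,b in ((0,.009),(.009,.012),(.014,.016),(.016,.018),(.018,.02),(.022,.026)):
    z=w[(r>=a)&(r<b),2]; print(a,b,np.percentile(z,[10,50,90]).round(4))
from bench import monitor
s=monitor.read_state(); print(s["ee_pos"],s["ft_force"])
E
python3 look.py w10; python3 -c "
import cv2;a=cv2.imread('pics/w10.png')[150:300,150:370];cv2.imwrite('pics/w10z.png',cv2.resize(a,None,fx=3.5,fy=3.5))"
```

```text
0 0.009 [0.0818 0.0828 0.0837]
0.009 0.012 [0.0813 0.0824 0.0833]
0.014 0.016 [0.0719 0.0727 0.0737]
0.016 0.018 [0.0719 0.0728 0.0737]
0.018 0.02 [0.0712 0.0725 0.0735]
0.022 0.026 [0.0599 0.0608 0.0617]
[0.53814252 0.08191771 0.1460184 ] [-7.33097274 -0.25525494 12.82585903]
10.9 [0.5382 0.0819 0.146 ] heading 14.64 z [-0.     0.001 -1.   ] q [-0.85  0.35  0.73  1.87 -0.27  1.02 -1.32] F [-6.43 -0.48 12.73] w -0.0001
blue [ 61.6 248.9] 1593 [0.5241 0.167  0.0964] 0.0972
blue [ 20.  258.6] 176 [0.5115 0.188  0.0919] 0.0975
green [253.3 227. ] 150 [0.5484 0.0845 0.0757] 0.0757
```

View pics/w10z.png

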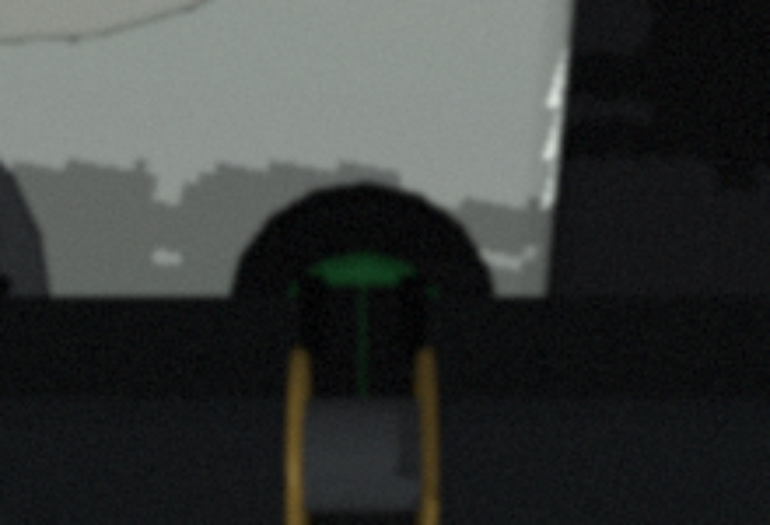

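The button's green top has gone from z 0.0824 to 0.0757, with 12.8 N against a hard stop, so it is fully in. The ring, at 0.0728, is not touched. I'll let go straight up and retreat.

Emit:
drive_tool(plan=[{"rx": 0,"ry": 0,"rz": 0,"x": 0,"y": 0,"z": -0.004,"fingers": 0},{"rx": 0,"ry": 0,"rz": 0,"x": 0,"y": 0,"z": -0.012,"fingers": 0},{"rx": 0,"ry": 0,"rz": 0,"x": 0,"y": 0,"z": -0.035,"fingers": 0},{"rx": 0,"ry": 0,"rz": 0,"x": -0.015,"y": -0.015,"z": -0.07,"fingers": 0},{"rx": 0,"ry": 0,"rz": 0,"x": -0.05,"y": -0.05,"z": -0.1,"fingers": 0},{"rx": 0,"ry": 0,"rz": 0,"x": -0.07,"y": -0.07,"z": -0.115,"fingers": 0},{"rx": 0,"ry": 0,"rz": 0,"x": -0.07,"y": -0.07,"z": -0.12,"fingers": 0},{"rx": 0,"ry": 0,"rz": 0,"x": -0.07,"y": -0.07,"z": -0.12,"fingers": 0}])

```text
time: 11.9
ee_pos: [0.4533, 0.1317, 0.2656]
eef_rot: [0.992, 0.127, 0.001, -0.0]
ft_force: [0.3, -0.2, -0.6]
width: 0.0006
```

```bash
python3 chk.py w11; python3 look.py s11 side | head -1
python3 - <<'E'
import cv2,pickle,numpy as np
a=cv2.imread("pics/w11.png");b=cv2.imread("pics/s11.png"); cv2.imwrite("pics/ws11.png",cv2.resize(cv2.hconcat([a,b]),None,fx=.78,fy=.78))
E
```

```text
11.95 [0.4532 0.1314 0.2651] heading 14.58 z [ 0. -0. -1.] q [-1.1  -0.02  0.73  1.92  0.02  1.24 -1.7 ] F [-0.41  0.86  0.31] w 0.0007
blue [237.8 100.8] 1224 [0.5205 0.1607 0.0963] 0.0974
green [341.5 105. ] 955 [0.5377 0.0826 0.0817] 0.0825
rect ((520.5195922851562, 164.6920166015625), (11.92488956451416, 63.58729553222656), 2.759280204772949) svd 92.77035387115463 z 0.09759085096699635 clicks svd 3.9879842723931276
12.0 [0.4531 0.1313 0.2648] heading 14.56 z [-0.    -0.001 -1.   ] q [-1.1  -0.02  0.73  1.92  0.02  1.24 -1.7 ] F [-0.8   1.14  0.06] w 0.0004
```

View pics/ws11.png

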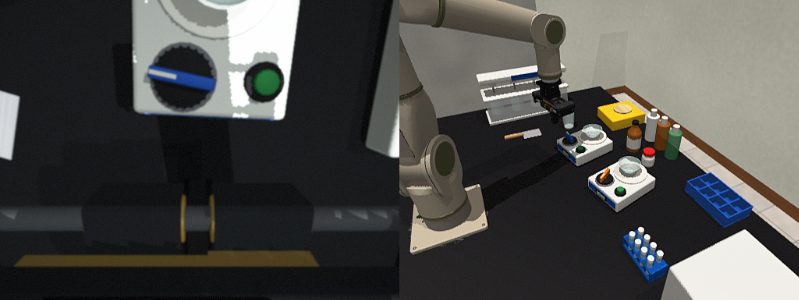

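The dial is at 4 clicks (92.8°), the button top is back at z 0.0825, everything else is in place, and the arm is clear. I'll hand the job in.

```bash
python3 -c "
from bench import workorder
print(workorder.close_job())"
```

```text
the job is handed in; nothing more can be done
None
```

The blue dial is four clicks clockwise from its start. After that I pressed that stirrer's green button fully in and let it go. The job was handed in at about 12 s of the 48 s allowed.

- **Dial:** I pushed the bar's front end round from one side with the shut fingertips, one click at a time, looking after each click. From a clear view the bar went from 182.5° to 92.8°, which is 3.99 clicks. A second look after the button press gave the same.
- **Button:** its top went from z 0.0824 to 0.0757 m, with about 13 N against the stop, and was back at 0.0825 m after release.
- **Surroundings:** the last side picture shows the other stirrer, the glassware and the other things where they were. I judged this by eye, and the force on the arm was near zero at the end.

**Checks that disagreed:**
- With the finger still by the bar, my edge fit read 3.06 at the third click and 4.19 at the fourth. I put this down to shadow on the edge; the clear view afterwards gave 3.99 for the fourth.
- My first move call was refused because some row keys were missing; the arm did not move.

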